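# Shut the gas and take off the burner head

## Robot

A 6-joint arm with a two-finger parallel gripper is mounted at the origin on the work surface. World frame = base frame: x ahead of the robot, y to its left, z up, the work surface at z = 0. Lengths are in m, angles in rad, forces in N, time in s.
With the tool pointing down it reaches from about 0.25 to 0.775 m from the base axis. Payload 8.9 kg.
Tool frame: the origin (TCP) lies between the finger pads; the fingertips stand 25 mm ahead of it and the grasp point (between the pads) lies 6 mm ahead of it (tcp_to_tips is the z of the fingertips in the tool frame, in m); z points along the fingers, y is the line along which they close (so a half turn about z gives the same grasp; the last joint's range is limited). The gripper opens to 85 mm and grips with 20 to 120 N. Pads are 22 mm wide; open, the fingers measure 114 mm over their backs; the gripper's body (76 mm by 85 mm) begins 54 mm behind the grasp point. The pads swing forward as they close: fully open they stand 13 mm farther back than shut.
Start: joints at [-1.361, 0.291, -0.153, 1.127, 0, 1.431], TCP at [0.179, -0.493, 0.256] pointing down, gripper open.
Joint ranges: [-2.52, 2.52], [-0.91, 1.74], [-1.3, 1.37], [-1.96, 2.02], [-1.52, 1.47], [-3.14, 3.14]. Speed limits (rad/s): [2.22, 2.22, 2.79, 3.14, 3.14, 3.14].

## Interface

Orientations are given as a rotation vector (axis times angle).
In Python, from cell import observe, snapshot, sign_off, spot_in, cut_out, tip_of, tcp_to_tips gives the robot as it stands.
- The arm moves only by the tool carry_out, never from a script. Its arguments are lists of equal length, an entry for each row: "travel": the shift along the tool's x, y, z in cm, a list of three; "rot": the turn, a rotation vector about the tool's x, y, z in degrees, a list of three. A call has 1 to 20 rows; each row shifts and turns the commanded pose from where the row before left it, along the tool's axes as they then stand; what a row does not reach is not made up. A row lasts 1/12 s, in which the tool goes at most 41.7 mm and 7.16 degrees, less where a joint would pass 70% of its speed; a pose out of reach is approached as far as the arm can. A call with a gripper value outside its range is refused whole. "fingers" is the finger opening in cm, from 0 to 8.54, set as the call begins (left out, the last holds). The fingers move at their own pace and stop on an object; the grip force is fixed at half the most. Time passes only in rows, so rows that do not move let the fingers close. It gives the time, the measured TCP pose, the force, the opening and the grip force at its end, in the units of the state.
- observe(): the state, without advancing time (a new reading comes with each control period).
- snapshot(name): name is "scene" or "top"; returns a dict with "img" (384x512x3 uint8, red, green, blue), "intrinsics" (3x3 intrinsics, pixels), "pose" (4x4, takes a point from camera to world coordinates). Camera axes: x right, y up, looking along -z (the intrinsics and any distortion apply to the point x, -y, -z); pixel columns grow to the right and rows downward; lengths in m; the calibration is good to about 2 mm. A picture is of the moment at which its call begins. There is no depth.
- sign_off(): hands the job in; it is judged then, once.
Trained networks look in the newest picture that a camera, given by its name, has taken for a name from the list of things; names that differ only in an ending like _2 or _b are one class to them, and where a whole thing is asked for, a point or a joint stands for the part that bears it (a point fixed in the world has none). Each returns a list of dicts, best first, with "conf" (0 to 1); they miss things now and then, are a little off and sometimes report something else, mostly with a low value. They report only what shows in the picture. A call takes as long as a camera call. They do not tell look-alikes from the thing itself.
- spot_in(camera, thing): "pixel" ([column, row] in pixels, amid what is visible of it).
- cut_out(camera, thing): "region" (384x512 bool, what is visible of it) and "pixel" ([column, row] in pixels, amid what is visible of it).
- tip_of(camera, thing): "pixel" ([column, row] in pixels: a listed point, or the origin of a listed thing).
The state is a dict: "time_s": time; "qpos": joint angles; "qvel": joint speeds; "joint_efforts": joint torques, N m; "tcp_pos": TCP position; "tcp_rot": TCP orientation; "ft_force": force on the tool from outside, world axes, zero at the start; "ft_torque": the same for the moment, N m; "width": opening from 0.0 (shut) to 1.0 (fully open); "gripper_force": force on a finger pad.
Only numpy, scipy, OpenCV 4.12 (cv2) and the standard library are available. Lean on these libraries where they do the work, as an engineer would, in place of code of your own. Each camera call takes 0.05 s, during which the arm holds its last target. There are 200 camera calls.

## Task

Turn the gas off at the red ball knob (clockwise until it stops), and only then push the brass sleeve of the quick coupling down to release the copper burner head. Pull the head out so that the sleeve snaps back up, and hang the head upright in the empty fork rest, tail between the prongs and shoulder resting on them. Leave the gas shut and everything else on the bench where it is.

Things in the scene. Friction and masses are not known exactly. Their poses are not given: they have to be found in the camera images.
- valve (a joint): angle of the gas valve's ball knob, rad: 0 is shut, against a hard stop; it grows as the knob is opened, anticlockwise seen from above, up to 2.6; shutting is clockwise seen from above. It stays where it is left; about 0.12 N m of friction resists turning.
- ball (a point): centre of the ball knob: smooth, slippery red ball, 38 mm diameter, 85 mm above the table, turning about the vertical through this point. It slips unless gripped level with its centre; 30 N there turns it. Below it a 10 mm stem with a white pointer (28 mm below; towards the red mark = shut), a 26 mm wide pedestal from 37 mm below, the base from 55 mm below. z up; frame turns with it.
- sleeve (a joint): travel of the sprung sleeve, m: 0 is up, locking the head; 0.008 is fully down, at a stop. The spring resists with 4 N at first, 9 N fully down. From about 0.006 the latch lets go and an ejector lifts the head 7 mm, where it stays by itself. Let go, the sleeve then stays about half-way down until the head is pulled out; then it snaps back to 0 by itself.
- sleeve_top (a point): centre of the top face of the brass sleeve's collar, 54 mm diameter, 5 mm thick, round the head's foot, over a 36 mm skirt 27 mm high; 83 mm above the table when up; moves with the sleeve; z up. Its top is a bare ring from 13 to 27 mm off the axis, to be pushed straight down with a fingertip on either side of the head. 160 mm from the ball, on the same base.
- head_grip (a point): grip point on the axis of the copper burner head (130 g): upright cylinder, 26 mm diameter, 31 mm high, over a 14 mm steel tail 26 mm long. This point is 10 mm below the flat top, 21 mm above the shoulder (underside of the cylinder). Locked, the shoulder is 2 mm above sleeve_top. The tail leaves the socket 26 mm above the locked height; pulling takes under 10 N once ejected. z up along the axis.
- head_shoulder (a point): centre of the head's shoulder, on its axis: underside of the 26 mm cylinder, top of the tail; z up along the axis
- seat (a point): the empty fork rest: level aluminium fork, 54 mm wide (y), prongs 18 mm apart and 6 mm thick, on a dark foot. This point is midway between the prongs, level with their top face, 60 mm above the table: where a hanging head's shoulder centre belongs. The slot runs along x, open at -x, from 30 mm in front to 16 mm behind this point. It can be entered from straight above. z up.
- unit_mid (a point): point fixed to the grey base of valve and coupling, at table height midway between them; its y axis points from the coupling to the ball. The base is 100 mm (x) by 270 mm (y), 30 mm high, fixed.
- dome: bystander, leave it alone: dark domed steel punch, 92 mm across, 52 mm high
- charcoal: bystander, leave it alone: black charcoal block, 90 x 60 x 30 mm
- dish: bystander, leave it alone: clear round dish, 90 mm across, 45 mm high
- flux: bystander, leave it alone: amber flux jar with blue cap, 48 mm across, 70 mm high
- file: bystander, leave it alone: screwdriver with orange handle, 170 mm long
- tweezers: bystander, leave it alone: steel tweezers, 140 mm long, 9 mm high
- spare: bystander, leave it alone: spare steel burner head of the same shape as the copper one, hanging in the other fork rest; origin at the foot of its tail
- head: the copper burner head itself; origin at the foot of its tail, z up along its axis (see point head_grip)
Mind the look-alikes: they are no part of the job. Leave any green look-alike of the part that bears seat alone.

How it is judged:
On the way, in this order (a step that is already met when the one before it is completed fails the run):
1. the gas is shut: ball knob turned clockwise to its stop (within 0.1 rad) (value of joint valve below 0.1 rad), for 0.2 s.
2. sleeve down (3 mm or more) and the head has popped up (by 4 mm or more) (value of joint sleeve above 0.003 m and z of head_shoulder in the frame of unit_mid above 0.089 m), for 0.2 s.
3. head pulled clear of the coupling and the sleeve has snapped back up (z of head_shoulder in the frame of unit_mid above 0.113 m and value of joint sleeve below 0.0015 m), for 0.1 s.
4. head hanging in the empty fork (horizontal distance between head_shoulder and seat below 0.015 m and z of head_shoulder in the frame of seat between -0.003 and 0.003 m and angle between head_shoulder's own z axis and vertical below 0.12 rad), for 0.2 s.
At the end, for the whole second after the job is handed in: Knob within 0.1 rad of shut, sleeve forward (within 1.5 mm), copper head hanging at rest and upright (within 7 degrees) in the empty fork, axis within 15 mm of the seat point and shoulder within 3 mm of the prongs' top face; bystanders not moved (all of step 4 and value of joint valve below 0.1 rad and value of joint sleeve below 0.0015 m and linear speed of head below 0.03 m/s); the robot touches nothing.
It fails at once if the coupling is worked (sleeve more than 4 mm down) while the gas is on (value of joint sleeve above 0.004 m and value of joint valve above 0.15 rad).
It fails at once if a bystander is moved by more than 25 mm (distance of any of dome, charcoal, dish, flux, file, tweezers, spare from where it was at the start of the episode above 0.025 m).
It also fails if it takes over 64 s, if anything falls off the work surface, if the arm or the gripper's body presses on something with over 40 N, if the wrist force passes 120 N, or if a joint passes its speed limit or range.

## Working session

There is one attempt and no reset: what is moved stays moved. The work goes in short steps, Python scripts to look and compute and a tool call to move; the robot and the scene stay as the last step left them, time stands still between calls to the robot, and variables do not carry over. Pictures are saved under pics/ and viewed, at most 10 in all, crops included, and the job is handed in when it is done.

Besides the shell and the picture viewer there is one more tool, called after "Call:" by a JSON object that holds its "name" and its "arguments", one argument or row to a line. carry_out: Moves the arm, as the interface text tells. Its arguments: {"type":"object","properties":{"travel":{"type":"array"},"rot":{"type":"array"},"fingers":{"type":"number"}},"required":["travel","rot"]}

```bash
ls; mkdir -p pics; cat > h.py <<'E'
import numpy as np, cv2
from cell import *
def ray(s,px):
    K=np.array(s["intrinsics"]);P=np.array(s["pose"])
    d=np.linalg.inv(K)@np.array([px[0],px[1],1.0]); d=np.array([d[0],-d[1],-d[2]])
    d=P[:3,:3]@d; return P[:3,3],d/np.linalg.norm(d)
def tri(rs):
    A=np.zeros((3,3));b=np.zeros(3)
    for o,d in rs:
        M=np.eye(3)-np.outer(d,d);A+=M;b+=M@o
    p=np.linalg.solve(A,b); return p,[np.linalg.norm((np.eye(3)-np.outer(d,d))@(p-o)) for o,d in rs]
def atz(r,z): o,d=r; return o+d*(z-o[2])/d[2]
def save(s,n,crop=None,f=1):
    im=s["img"][:,:,::-1]
    if crop: c=crop; im=im[c[1]:c[3],c[0]:c[2]]
    cv2.imwrite("pics/"+n,cv2.resize(im,None,fx=f,fy=f,interpolation=cv2.INTER_CUBIC))
E
python3 - <<'E'
from h import *
a=snapshot("scene");b=snapshot("top")
im=np.hstack([a["img"],b["img"]])
cv2.imwrite("pics/s0.png",cv2.resize(a["img"][:,:,::-1],(800,600)));cv2.imwrite("pics/t0.png",cv2.resize(b["img"][:,:,::-1],(800,600)))
for t in ["ball","sleeve_top","head_grip","head_shoulder","seat","unit_mid","spare","head"]:
    A=tip_of("scene",t);B=tip_of("top",t)
    print(t,[(np.round(x["pixel"]),round(x["conf"],2)) for x in A],[(np.round(x["pixel"]),round(x["conf"],2)) for x in B])
    for x in A[:2]:
        for y in B[:2]:
            p,e=tri([ray(a,x["pixel"]),ray(b,y["pixel"])]);print("   ",p.round(4),np.round(e,4))
for s in(a,b): print(np.array(s["pose"]).round(3).tolist())
print(observe())
E
```

```text
pics
ball [(array([125., 215.]), 0.75), (array([267., 216.]), 0.47)] [(array([240., 185.]), 0.58), (array([165., 134.]), 0.54), (array([267., 106.]), 0.26)]
    [ 0.6584 -0.0826  0.1176] [0.1619 0.1619]
    [0.7651 0.0728 0.263 ] [0.1697 0.1697]
    [0.5455 0.0284 0.0894] [0.0012 0.0012]
    [0.6696 0.1556 0.2278] [0.0412 0.0412]
sleeve_top [(array([210., 195.]), 0.76)] [(array([212., 110.]), 0.48), (array([301., 170.]), 0.17)]
    [0.7084 0.045  0.2533] [0.0357 0.0357]
    [ 0.5651 -0.1288  0.1   ] [0.0032 0.0032]
head_grip [(array([207., 192.]), 0.55)] [(array([304., 169.]), 0.66)]
    [ 0.5663 -0.1379  0.1039] [0.0028 0.0028]
head_shoulder [(array([207., 197.]), 0.74)] [(array([299., 174.]), 0.54), (array([241., 183.]), 0.46), (array([162., 135.]), 0.18)]
    [ 0.5632 -0.1313  0.0885] [0.0063 0.0063]
    [ 0.5811 -0.0313  0.1349] [0.0703 0.0703]
seat [(array([245., 122.]), 0.93), (array([237., 163.]), 0.81), (array([197., 134.]), 0.68), (array([180., 168.]), 0.67)] [(array([370., 201.]), 0.72), (array([331., 252.]), 0.59)]
    [ 0.4121 -0.201   0.2321] [0.0664 0.0664]
    [ 0.3438
[... 768 characters left out ...]
'time_s': 0.9, 'qpos': array([-1.36127592e+00,  2.90667037e-01, -1.53417937e-01,  1.12670570e+00,
       -7.79562311e-06,  1.43147651e+00]), 'qvel': array([ 7.93573895e-05,  2.25719253e-03, -2.08850531e-05,  2.88463749e-04,
       -1.07666559e-03, -9.15446462e-04]), 'joint_efforts': array([ 1.42091496e-03, -5.37014973e+01,  3.31643200e+01,  1.58243140e-03,
       -2.24317205e-04, -5.04941923e-06]), 'tcp_pos': array([ 0.17943837, -0.49337044,  0.25631554]), 'tcp_rot': array([ 3.09392050e+00,  5.45181767e-01, -1.19264787e-05]), 'ft_force': array([0.40350722, 0.09993955, 0.20092773]), 'ft_torque': array([ 0.05940668, -0.00123205,  0.01176525]), 'gripper_force': 0.0, 'width': 1.0035430134440786}
```

View pics/s0.png

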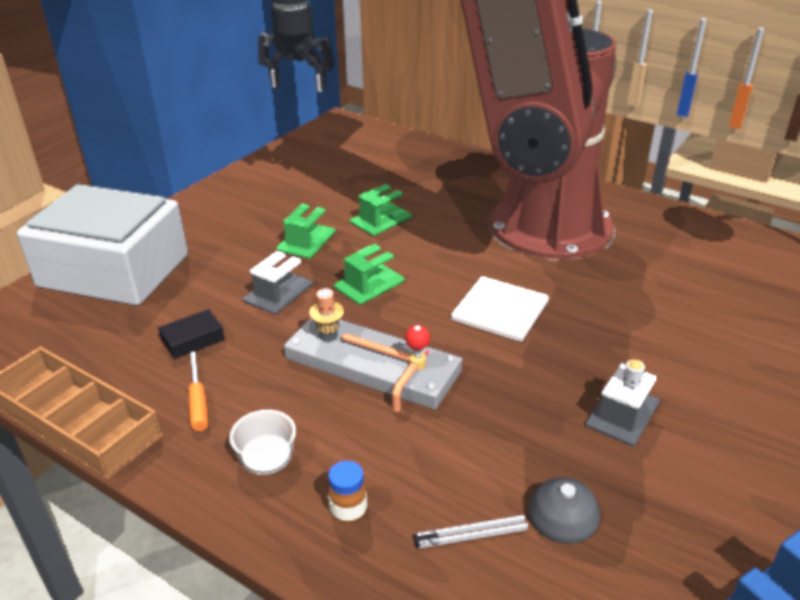

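View pics/t0.png

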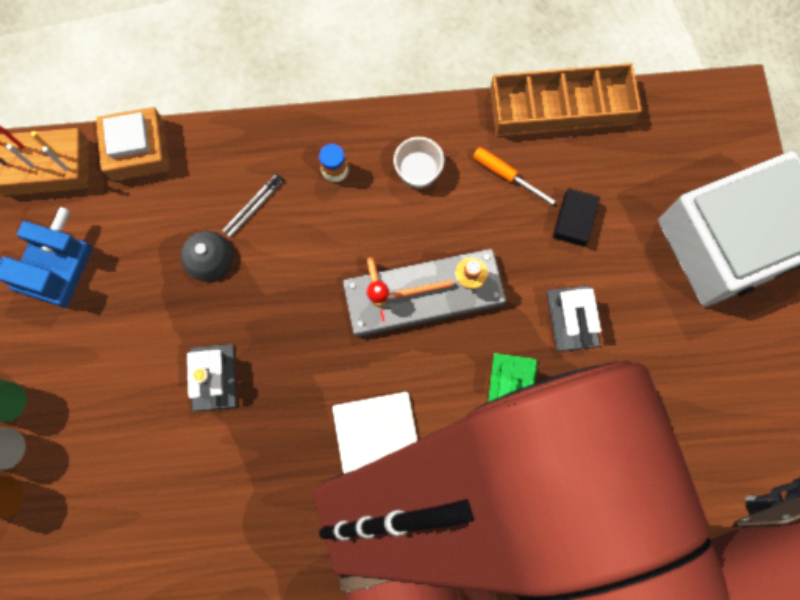

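Scene view (800 px): ball knob at (417,337), copper head and brass sleeve at (325,305), empty silver fork at (278,270). Look-alikes are green forks at (306,228), (380,208) and (370,270), and the silver fork holding the spare at (625,395). I choose the empty silver fork, and the red ball and copper head on the grey base.

```bash
cat > m.py <<'E'
from h import *
def blob(s,lo,hi,roi):
    hsv=cv2.cvtColor(s["img"],cv2.COLOR_RGB2HSV); m=np.zeros(hsv.shape[:2],np.uint8)
    x0,y0,x1,y1=roi; c=hsv[y0:y1,x0:x1]
    q=cv2.inRange(c,lo,hi)
    if lo[0]==0: q|=cv2.inRange(c,(172,lo[1],lo[2]),(180,255,255))
    m[y0:y1,x0:x1]=q
    n,l,st,ce=cv2.connectedComponentsWithStats(m); i=1+np.argmax(st[1:,4]); return ce[i],st[i]
E
python3 - <<'E'
from m import *
a=snapshot("scene");b=snapshot("top")
pa,sa=blob(a,(0,200,90),(5,255,255),(250,195,285,235));pb,sb=blob(b,(0,200,90),(5,255,255),(225,170,258,200))
print("ball",pa,sa,pb,sb,tri([ray(a,pa),ray(b,pb)]))
pa,sa=blob(a,(20,120,90),(32,255,255),(190,175,225,225));pb,sb=blob(b,(20,120,90),(32,255,255),(285,155,320,190))
print("sleeve",pa,sa,pb,sb)
for cam,s,near in(("scene",a,(178,172)),("top",b,(368,203))):
  for t in("seat","head_grip","head_shoulder","sleeve_top"):
    for f in (tip_of,spot_in):
      print(cam,t,f.__name__,[(np.round(x["pixel"],1).tolist(),round(x["conf"],2)) for x in f(cam,t)])
print(tri([ray(a,(180,168)),ray(b,(370,201))]))
def cr(s,c,f): return cv2.resize(s["img"][c[1]:c[3],c[0]:c[2],::-1],(400,300),interpolation=cv2.INTER_CUBIC)
A=[cr(a,(235,195,299,243),1),cr(b,(215,165,279,213),1),cr(a,(150,150,230,210),1),cr(b,(335,175,399,223),1)]
cv2.imwrite("pics/c1.png",np.vstack([np.hstack(A[:2]),np.hstack(A[2:])]))
print(tcp_to_tips if not callable(tcp_to_tips) else tcp_to_tips())
E
```

```text
Traceback (most recent call last):
  File "m.py", line 8, in blob
    n,l,st,ce=cv2.connectedComponentsWithStats(m); i=1+np.argmax(st[1:,4]); return ce[i],st[i]
                                                       ~~~~~~~~~^^^^^^^^^^
ValueError: attempt to get argmax of an empty sequence
```

```bash
cat > run.py <<'E'
from m import *
a=snapshot("scene");b=snapshot("top")
print(a["img"][216,267],b["img"][186,241])
def cr(s,c,f): return cv2.resize(s["img"][c[1]:c[3],c[0]:c[2],::-1],(400,300),interpolation=cv2.INTER_CUBIC)
A=[cr(a,(235,195,299,243),1),cr(b,(215,165,279,213),1),cr(a,(150,150,230,210),1),cr(b,(335,175,399,223),1)]
cv2.imwrite("pics/c1.png",np.vstack([np.hstack(A[:2]),np.hstack(A[2:])]))
print(tcp_to_tips if not callable(tcp_to_tips) else tcp_to_tips())
for cam in("scene","top"):
  for t in("seat","head_grip","head_shoulder","sleeve_top"):
    for f in (tip_of,spot_in):
      print(cam,t,f.__name__,[(np.round(x["pixel"],1).tolist(),round(x["conf"],2)) for x in f(cam,t)])
print(tri([ray(a,(180,168)),ray(b,(370,201))]))
pa,sa=blob(a,(0,170,80),(7,255,255),(250,195,285,235));pb,sb=blob(b,(0,170,80),(7,255,255),(225,170,258,200))
print("ball",pa,sa,pb,sb,tri([ray(a,pa),ray(b,pb)]))
pa,sa=blob(a,(18,100,80),(34,255,255),(190,175,225,225));pb,sb=blob(b,(18,100,80),(34,255,255),(285,155,320,190))
print("sleeve",pa,sa,pb,sb)
E
python3 run.py
```

```text
[254  87  83] [254 209 198]
0.025
scene seat call [([234.8, 166.9], 0.97), ([194.1, 134.9], 0.83), ([175.9, 167.0], 0.78), ([243.6, 123.7], 0.55), ([403.8, 250.7], 0.45)]
scene seat call [([193.2, 148.9], 0.9), ([175.4, 181.7], 0.81), ([242.1, 135.5], 0.78), ([238.1, 179.2], 0.64)]
scene head_grip call [([178.2, 169.2], 0.57), ([206.0, 188.6], 0.55)]
scene head_grip call [([205.3, 192.6], 0.52)]
scene head_shoulder call [([208.8, 197.6], 0.67)]
scene head_shoulder call [([204.7, 195.4], 0.54)]
scene sleeve_top call [([209.8, 195.5], 0.47)]
scene sleeve_top call [([211.1, 205.1], 0.8)]
top seat call [([328.6, 251.9], 0.8), ([372.6, 199.6], 0.58)]
top seat call [([323.2, 241.6], 0.77), ([366.5, 204.8], 0.73)]
top head_grip call [([302.8, 171.3], 0.67)]
top head_grip call [([242.7, 187.2], 0.75), ([319.8, 104.6], 0.62), ([304.1, 170.0], 0.4)]
top head_shoulder call [([298.9, 172.1], 0.56), ([265.6, 111.3], 0.26)]
top head_shoulder call [([300.1, 172.1], 0.51)]
top sleeve_top call [([300.3, 174.4], 0.78)]
top sleeve_top call [([298.1, 178.9], 0.49)]
(array([ 0.47680759, -0.30546036,  0.06359159]), [np.float64(0.0015337495164298672), np.float64(0.0015337495164299548)])
ball [266.99328859 216.02684564] [259 209  16  14 149] [241.49242424 186.84090909] [235 179  14  15 132] (array([0.54153014, 0.02461631, 0.08422045]), [np.float64(0.0001875164770456571), np.float64(0.00018751647704562854)])
sleeve [210.1047619  200.91428571] [198 194  22  13 105] [300.55440415 175.52849741] [292 165  20  20 193]
```

View pics/c1.png

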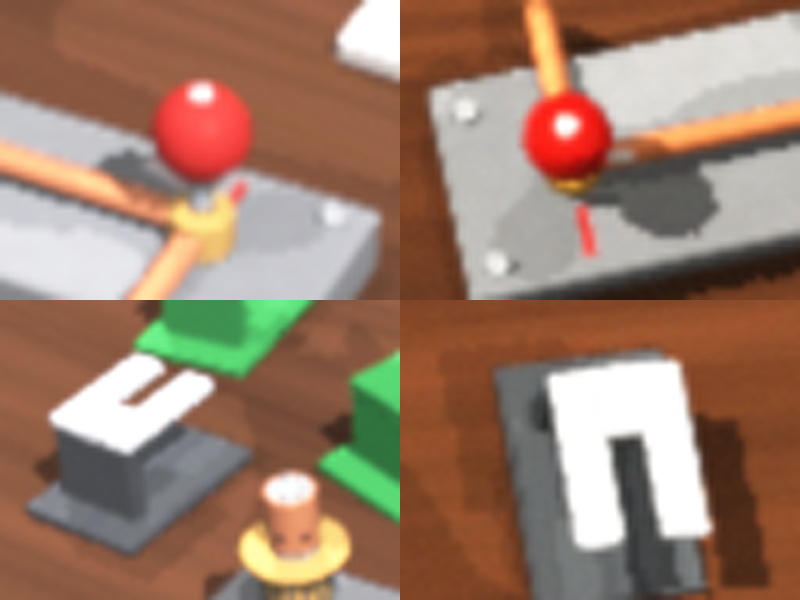

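The crops show the ball at top px (241.5,187), with the red mark towards -x and the pointer hidden under the ball. The empty fork is grey-white with its slot open towards -x (top ≈ 372,202; scene ≈ 179,168). The copper head sits in the brass collar at scene (208,190).

```bash
python3 - <<'E'
from h import *
a=snapshot("scene");b=snapshot("top")
seat=tri([ray(a,(178.8,168.1)),ray(b,(372.2,202.6))]);print("seat",seat)
print(atz(ray(a,(178.8,168.1)),.06),atz(ray(b,(372.2,202.6)),.06))
print("slot end",atz(ray(b,(371.5,196.9)),.06),"tips",atz(ray(b,(373.6,213.4)),.06))
print("sleeve",tri([ray(a,(209,199)),ray(b,(301.5,174.5))]),atz(ray(a,(209,199)),.081),atz(ray(b,(301.5,174.5)),.081))
print("headtop",tri([ray(a,(208,187.6)),ray(b,(303,171.5))]),atz(ray(a,(208,187.6)),.116))
from scipy.spatial.transform import Rotation as R
print(R.from_rotvec(observe()["tcp_rot"]).as_matrix().round(4))
E
```

```text
seat (array([ 0.4734306 , -0.31252576,  0.05855419]), [np.float64(0.0008301992459736975), np.float64(0.0008301992459736962)])
[ 0.47486039 -0.31002112  0.06      ] [ 0.47361514 -0.31287582  0.06      ]
slot end [ 0.48900931 -0.31330826  0.06      ] tips [ 0.44467336 -0.31225456  0.06      ]
sleeve (array([ 0.56103751, -0.13422802,  0.08073926]), [np.float64(0.00016565592275752063), np.float64(0.00016565592275748656)]) [ 0.56125519 -0.13382828  0.081     ] [ 0.56105766 -0.13434035  0.081     ]
headtop (array([ 0.55950595, -0.13527487,  0.11417531]), [np.float64(0.00021570853843882275), np.float64(0.00021570853843886026)]) [ 0.56146832 -0.13383619  0.116     ]
[[ 0.9398  0.3418  0.    ]
 [ 0.3418 -0.9398  0.    ]
 [ 0.     -0.     -1.    ]]
```

Call:
{"name": "carry_out", "arguments": {
  "travel": [
    [2.87, -2.02, 0],
    [2.87, -2.02, 0],
    [2.87, -2.02, 0],
    [2.87, -2.02, 0],
    [2.87, -2.02, 0],
    [2.87, -2.02, 0],
    [2.87, -2.02, 0],
    [2.87, -2.02, 0],
    [2.87, -2.02, 0],
    [2.87, -2.02, 0],
    [2.87, -2.02, 0],
    [2.87, -2.02, 0],
    [2.87, -2.02, 0],
    [2.87, -2.02, 0],
    [2.87, -2.02, 0],
    [2.87, -2.02, 0],
    [2.87, -2.02, 0],
    [2.87, -2.02, 0]
  ],
  "rot": [
    [0, 0, 0],
    [0, 0, 0],
    [0, 0, 0],
    [0, 0, 0],
    [0, 0, 0],
    [0, 0, 0],
    [0, 0, 0],
    [0, 0, 0],
    [0, 0, 0],
    [0, 0, 0],
    [0, 0, 0],
    [0, 0, 0],
    [0, 0, 0],
    [0, 0, 0],
    [0, 0, 0],
    [0, 0, 0],
    [0, 0, 0],
    [0, 0, 0]
  ]
}}

```text
time_s: 3.5
tcp_pos: [0.5414, 0.0266, 0.2564]
tcp_rot: [3.094, 0.545, 0.0]
ft_force: [1.2, -0.5, -0.0]
width: 1.0
gripper_force: 0.0
```

Call:
{"name": "carry_out", "arguments": {
  "travel": [
    [0, 0, 0],
    [0, 0, 0],
    [0, 0, 0],
    [0, 0, 0],
    [0, 0, 0],
    [0, 0, 0],
    [0, 0, 0],
    [0, 0, 0],
    [0, 0, 0],
    [0, 0, 0],
    [0, 0, 0],
    [0, 0, 0],
    [0, 0, 0],
    [0, 0, 0],
    [0, 0, 0],
    [0, 0, 0],
    [0, 0, 0],
    [0, 0, 0],
    [0, 0, 0],
    [0, 0, 0]
  ],
  "rot": [
    [0, 0, -7],
    [0, 0, -7],
    [0, 0, -7],
    [0, 0, -7],
    [0, 0, -7],
    [0, 0, -7],
    [0, 0, -7],
    [0, 0, -7],
    [0, 0, -7],
    [0, 0, -7],
    [0, 0, -7],
    [0, 0, -7],
    [0, 0, -7],
    [0, 0, -7],
    [0, 0, -7],
    [0, 0, -7],
    [0, 0, -7],
    [0, 0, -7],
    [0, 0, -7],
    [0, 0, -7]
  ]
}}

```text
time_s: 5.17
tcp_pos: [0.5407, 0.0249, 0.2563]
tcp_rot: [-0.537, -3.095, -0.0]
ft_force: [0.6, -0.4, 0.1]
width: 1.002
gripper_force: 0.0
```

```bash
cat > st.py <<'E'
from h import *
from scipy.spatial.transform import Rotation as R
import sys
o=observe();M=R.from_rotvec(o["tcp_rot"]).as_matrix()
print("t",o["time_s"],"q",o["qpos"].round(3),"tcp",o["tcp_pos"].round(4),"yaw",np.degrees(np.arctan2(M[1,0],M[0,0])).round(1),"zax",M[:,2].round(3),"F",o["ft_force"].round(1),"T",o["ft_torque"].round(2),"w",o["width"].__round__(3),o["gripper_force"])
if len(sys.argv)>3: print("cm",(100*M.T@(np.array(list(map(float,sys.argv[1:4])))-o["tcp_pos"])).round(2))
E
python3 st.py .5415 .0246 .13
```

```text
t 5.1667 q [-0.089  0.322 -0.11   1.139  0.     0.254] tcp [0.5407 0.0249 0.2563] yaw 160.3 zax [-0.  0. -1.] F [ 0.6 -0.4  0.1] T [ 0.06 -0.06  0.07] w 1.002 0.0
cm [-0.09  0.   12.63]
```

Call:
{"name": "carry_out", "arguments": {
  "travel": [
    [-0.08, 0, 0.9],
    [0, 0, 0.9],
    [0, 0, 0.9],
    [0, 0, 0.9],
    [0, 0, 0.9],
    [0, 0, 0.9],
    [0, 0, 0.9],
    [0, 0, 0.9],
    [0, 0, 0.9],
    [0, 0, 0.9],
    [0, 0, 0.9],
    [0, 0, 0.9],
    [0, 0, 0.9],
    [0, 0, 1.0],
    [0, 0, 1.0],
    [0, 0, 1.0],
    [0, 0, 1.0],
    [0, 0, 1.1],
    [0, 0, 0],
    [0, 0, 0]
  ],
  "rot": [
    [0, 0, -7],
    [0, 0, -7],
    [0, 0, -7],
    [0, 0, -7],
    [0, 0, -7],
    [0, 0, -7],
    [0, 0, -7],
    [0, 0, -7],
    [0, 0, -7],
    [0, 0, -7],
    [0, 0, -7],
    [0, 0, -7],
    [0, 0, -7],
    [0, 0, 0],
    [0, 0, 0],
    [0, 0, 0],
    [0, 0, 0],
    [0, 0, 0],
    [0, 0, 0],
    [0, 0, 0]
  ]
}}

```text
time_s: 6.83
tcp_pos: [0.5409, 0.0247, 0.0876]
tcp_rot: [1.822, -2.558, -0.001]
ft_force: [0.1, -0.3, -0.1]
width: 0.997
gripper_force: 0.0
```

Call:
{"name": "carry_out", "arguments": {
  "travel": [
    [0, 0, 0],
    [0, 0, 0],
    [0, 0, 0],
    [0, 0, 0],
    [0, 0, 0],
    [0, 0, 0]
  ],
  "rot": [
    [0, 0, 0],
    [0, 0, 0],
    [0, 0, 0],
    [0, 0, 0],
    [0, 0, 0],
    [0, 0, 0]
  ],
  "fingers": 3.0
}}

```text
time_s: 7.33
tcp_pos: [0.5426, 0.0243, 0.0892]
tcp_rot: [-1.823, 2.557, -0.003]
ft_force: [1.4, -1.3, 5.3]
width: 0.419
gripper_force: 59.3
```

```bash
python3 st.py .5415 .0246 .088
```

```text
t 7.3333 q [-0.09   0.474 -0.356  0.739 -0.    -1.328] tcp [0.5426 0.0243 0.0892] yaw -109.0 zax [ 0.003 -0.001 -1.   ] F [ 1.4 -1.3  5.3] T [-0.34 -0.43  0.  ] w 0.419 59.33684170246124
cm [0.01 0.12 0.12]
```

Call:
{"name": "carry_out", "arguments": {
  "travel": [
    [0, 0, 0],
    [0, 0, 0],
    [0, 0, 0]
  ],
  "rot": [
    [0, 0, 5],
    [0, 0, 5],
    [0, 0, 0]
  ]
}}

```text
time_s: 7.58
tcp_pos: [0.5426, 0.0243, 0.0892]
tcp_rot: [-1.585, 2.71, -0.003]
ft_force: [1.9, -1.4, 5.3]
width: 0.416
gripper_force: 59.4
```

```bash
python3 st.py .5415 .0246 .088
```

```text
t 7.5833 q [-0.09   0.474 -0.356  0.739 -0.    -1.148] tcp [0.5426 0.0243 0.0892] yaw -119.3 zax [ 0.003 -0.001 -1.   ] F [ 1.9 -1.4  5.3] T [-0.26 -0.41 -0.13] w 0.416 59.442012906074524
cm [0.03 0.11 0.12]
```

Call:
{"name": "carry_out", "arguments": {
  "travel": [
    [0, 0, 0],
    [0, 0, 0.3],
    [0, 0, 0]
  ],
  "rot": [
    [0, 0, 0],
    [0, 0, 0],
    [0, 0, 0]
  ],
  "fingers": 5.5
}}

```text
time_s: 7.83
tcp_pos: [0.5407, 0.0247, 0.0846]
tcp_rot: [1.594, -2.706, -0.002]
ft_force: [-1.1, -0.4, -0.8]
width: 0.645
gripper_force: 0.0
```

Call:
{"name": "carry_out", "arguments": {
  "travel": [
    [0, 0, 0],
    [0, 0, 0],
    [0, 0, 0],
    [0, 0, 0]
  ],
  "rot": [
    [0, 0, 0],
    [0, 0, 0],
    [0, 0, 0],
    [0, 0, 0]
  ],
  "fingers": 3.0
}}

```text
time_s: 8.17
tcp_pos: [0.5424, 0.024, 0.0856]
tcp_rot: [-1.593, 2.707, -0.003]
ft_force: [3.2, -3.9, 0.9]
width: 0.417
gripper_force: 59.7
```

```bash
python3 st.py .5415 .0246 .088
```

```text
t 8.1667 q [-9.000e-02  4.790e-01 -3.590e-01  7.310e-01 -1.000e-03 -1.154e+00] tcp [0.5424 0.024  0.0856] yaw -119.0 zax [ 0.002 -0.001 -1.   ] F [ 3.2 -3.9  0.9] T [-0.86 -0.74  0.04] w 0.417 59.72074627876282
cm [-0.01  0.11 -0.24]
```

Call:
{"name": "carry_out", "arguments": {
  "travel": [
    [0, 0, 0],
    [0, 0, 0],
    [0, 0, 0],
    [0, 0, 0],
    [0, 0, 0],
    [0, 0, 0],
    [0, 0, 0],
    [0, 0, 0],
    [0, 0, 0],
    [0, 0, 0]
  ],
  "rot": [
    [0, 0, 6],
    [0, 0, 6],
    [0, 0, 6],
    [0, 0, 6],
    [0, 0, 6],
    [0, 0, 6],
    [0, 0, 6],
    [0, 0, 6],
    [0, 0, 6],
    [0, 0, 6]
  ]
}}

```text
time_s: 9.0
tcp_pos: [0.542, 0.0245, 0.0856]
tcp_rot: [-0.019, 3.14, -0.0]
ft_force: [1.8, -1.9, 1.4]
width: 0.415
gripper_force: 59.8
```

```bash
python3 st.py .5415 .0246 .088
```

```text
t 9.0 q [-0.09   0.478 -0.359  0.732  0.    -0.102] tcp [0.542  0.0245 0.0856] yaw -179.3 zax [ 0.001 -0.    -1.   ] F [ 1.8 -1.9  1.4] T [-0.3  -0.47  0.19] w 0.415 59.81245994567871
cm [ 0.05  0.01 -0.24]
```

Call:
{"name": "carry_out", "arguments": {
  "travel": [
    [0, 0, 0],
    [0, 0, 0],
    [0, 0, 0],
    [0, 0, 0],
    [0, 0, 0]
  ],
  "rot": [
    [0, 0, 6],
    [0, 0, 6],
    [0, 0, 6],
    [0, 0, 6],
    [0, 0, 6]
  ]
}}

```text
time_s: 9.42
tcp_pos: [0.5411, 0.0254, 0.0853]
tcp_rot: [-0.792, -3.039, -0.002]
ft_force: [0.5, 4.7, 8.2]
width: 0.412
gripper_force: 62.3
```

```bash
python3 st.py .5415 .0246 .088
```

```text
t 9.4167 q [-0.089  0.478 -0.36   0.733  0.002  0.421] tcp [0.5411 0.0254 0.0853] yaw 150.8 zax [-0.001  0.002 -1.   ] F [0.5 4.7 8.2] T [ 0.6  -0.42  0.95] w 0.412 62.318469285964966
cm [-0.08 -0.05 -0.27]
```

Call:
{"name": "carry_out", "arguments": {
  "travel": [
    [0, 0, 0],
    [0, 0, 0],
    [0, 0, 0]
  ],
  "rot": [
    [0, 0, 5],
    [0, 0, 0],
    [0, 0, 0]
  ]
}}

```text
time_s: 9.67
tcp_pos: [0.5422, 0.0249, 0.0854]
tcp_rot: [0.914, 3.004, 0.001]
ft_force: [5.7, 1.0, -2.1]
width: 0.416
gripper_force: 61.8
```

```bash
python3 st.py
```

```text
t 9.6667 q [-0.089  0.479 -0.359  0.731  0.001  0.501] tcp [0.5422 0.0249 0.0854] yaw 146.2 zax [ 0.001  0.001 -1.   ] F [ 5.7  1.  -2.1] T [ 0.17 -1.    0.25] w 0.416 61.83348298072815
```

Call:
{"name": "carry_out", "arguments": {
  "travel": [
    [0, 0, 0],
    [0, 0, 0],
    [0, 0, 0],
    [0, 0, -2],
    [0, 0, -3],
    [0, 0, -3],
    [0, 0, 0]
  ],
  "rot": [
    [0, 0, 0],
    [0, 0, 0],
    [0, 0, 0],
    [0, 0, 0],
    [0, 0, 0],
    [0, 0, 0],
    [0, 0, 0]
  ],
  "fingers": 8.5
}}

```text
time_s: 10.25
tcp_pos: [0.5439, 0.0244, 0.1704]
tcp_rot: [0.915, 2.998, 0.002]
ft_force: [1.0, -0.1, 0.1]
width: 0.999
gripper_force: 0.0
```

```bash
python3 st.py; python3 - <<'E'
from m import *
a=snapshot("scene");b=snapshot("top")
pa,sa=blob(a,(0,170,80),(7,255,255),(250,195,285,235))
print("ball",pa)
def cr(s,c): return cv2.resize(s["img"][c[1]:c[3],c[0]:c[2],::-1],(400,300),interpolation=cv2.INTER_CUBIC)
cv2.imwrite("pics/c2.png",np.hstack([cr(a,(235,195,299,243)),cr(b,(215,165,279,213))]))
E
```

```text
t 10.25 q [-0.09   0.385 -0.253  0.926  0.     0.503] tcp [0.5439 0.0244 0.1704] yaw 146.0 zax [ 0.007 -0.001 -1.   ] F [ 1.  -0.1  0.1] T [-0.03 -0.15 -0.  ] w 0.999 0.0
ball [267.07142857 215.84415584]
```

View pics/c2.png

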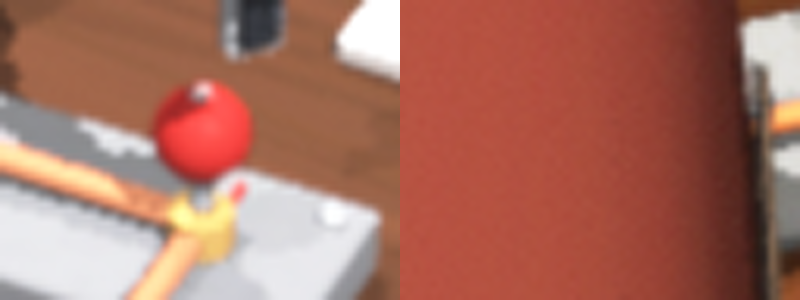

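The scene crop shows the ball in place at (267,216). The pointer is still hidden and the arm blocks the top view. I'll confirm the stop with a short second turn.

Call:
{"name": "carry_out", "arguments": {
  "travel": [
    [0, 0, 3],
    [0, 0, 3],
    [0, 0, 2.5],
    [0, 0, 0]
  ],
  "rot": [
    [0, 0, 0],
    [0, 0, 0],
    [0, 0, 0],
    [0, 0, 0]
  ]
}}

```text
time_s: 10.68
tcp_pos: [0.5369, 0.0249, 0.0749]
tcp_rot: [-0.916, -2.995, 0.003]
ft_force: [-2.7, 1.2, -0.8]
width: 0.997
gripper_force: 0.0
```

Call:
{"name": "carry_out", "arguments": {
  "travel": [
    [0, 0, 0],
    [0, 0, 0],
    [0, 0, 0],
    [0, 0, 0],
    [0, 0, 0],
    [0, 0, 0]
  ],
  "rot": [
    [0, 0, 0],
    [0, 0, 0],
    [0, 0, 0],
    [0, 0, 0],
    [0, 0, 0],
    [0, 0, 0]
  ],
  "fingers": 3.0
}}

```text
time_s: 11.18
tcp_pos: [0.5425, 0.0247, 0.0819]
tcp_rot: [0.918, 3.002, 0.001]
ft_force: [-0.4, 1.1, 6.2]
width: 0.421
gripper_force: 59.0
```

Call:
{"name": "carry_out", "arguments": {
  "travel": [
    [0, 0, 0],
    [0, 0, 0]
  ],
  "rot": [
    [0, 0, 5],
    [0, 0, 5]
  ]
}}

```text
time_s: 11.35
tcp_pos: [0.5426, 0.0247, 0.0818]
tcp_rot: [1.18, 2.909, 0.002]
ft_force: [0.4, -0.0, 6.4]
width: 0.415
gripper_force: 61.4
```

```bash
python3 st.py
```

```text
t 11.35 q [-0.089  0.483 -0.364  0.721  0.     0.681] tcp [0.5426 0.0247 0.0818] yaw 135.8 zax [ 0.003  0.    -1.   ] F [ 0.4 -0.   6.4] T [ 0.02 -0.1   0.83] w 0.415 61.370365619659424
```

Call:
{"name": "carry_out", "arguments": {
  "travel": [
    [0, 0, 0],
    [0, 0, 0]
  ],
  "rot": [
    [0, 0, 5],
    [0, 0, 5]
  ]
}}

```text
time_s: 11.52
tcp_pos: [0.5426, 0.0248, 0.0818]
tcp_rot: [1.43, 2.794, 0.002]
ft_force: [0.8, 0.8, 3.2]
width: 0.418
gripper_force: 61.4
```

```bash
python3 st.py
```

```text
t 11.5167 q [-0.089  0.483 -0.364  0.721  0.     0.857] tcp [0.5426 0.0248 0.0818] yaw 125.8 zax [ 0.003  0.    -1.   ] F [0.8 0.8 3.2] T [ 0.1  -0.05  1.29] w 0.418 61.36496901512146
```

The torque climbs again to 1.3 N m, so the knob is against its stop. Next I go to the coupling.

Call:
{"name": "carry_out", "arguments": {
  "travel": [
    [0, 0, 0],
    [0, 0, 0],
    [0, 0, 0],
    [0, 0, -3],
    [0, 0, -3],
    [0, 0, -3],
    [0, 0, -2.8],
    [-2.8, -1.56, 0],
    [-2.8, -1.56, 0],
    [-2.8, -1.56, 0],
    [-2.8, -1.56, 0],
    [-2.8, -1.56, 0],
    [0, 0, 0],
    [0, 0, 0]
  ],
  "rot": [
    [0, 0, 0],
    [0, 0, 0],
    [0, 0, 0],
    [0, 0, 0],
    [0, 0, 0],
    [0, 0, 0],
    [0, 0, 0],
    [0, 0, 0],
    [0, 0, 0],
    [0, 0, 0],
    [0, 0, 0],
    [0, 0, 0],
    [0, 0, 0],
    [0, 0, 0]
  ],
  "fingers": 8.5
}}

```text
time_s: 12.68
tcp_pos: [0.5604, -0.136, 0.1981]
tcp_rot: [-1.428, -2.798, 0.0]
ft_force: [-0.2, 0.4, -1.4]
width: 0.995
gripper_force: 0.0
```

Call:
{"name": "carry_out", "arguments": {
  "travel": [
    [0, 0, 1],
    [0, 0, 1],
    [0, 0, 0],
    [0, 0, 0],
    [0, 0, 0]
  ],
  "rot": [
    [0, 0, 0],
    [0, 0, 0],
    [0, 0, 0],
    [0, 0, 0],
    [0, 0, 0]
  ],
  "fingers": 3.5
}}

```text
time_s: 13.1
tcp_pos: [0.5604, -0.1337, 0.1781]
tcp_rot: [-1.425, -2.799, 0.0]
ft_force: [-0.2, -0.3, -0.1]
width: 0.404
gripper_force: 0.0
```

```bash
python3 st.py .561 -.1343 .12; python3 - <<'E'
from m import *
a=snapshot("scene");b=snapshot("top")
def cr(s,c): return cv2.resize(s["img"][c[1]:c[3],c[0]:c[2],::-1],(400,300),interpolation=cv2.INTER_CUBIC)
cv2.imwrite("pics/c3.png",np.hstack([cr(a,(160,140,256,212)),cr(b,(225,145,321,217))]))
E
```

```text
t 13.1 q [-0.361  0.44  -0.144  0.987  0.     0.58 ] tcp [ 0.5604 -0.1337  0.1781] yaw 126.1 zax [-0.001  0.    -1.   ] F [-0.2 -0.3 -0.1] T [ 0.02 -0.01  0.04] w 0.404 0.0
cm [-0.09  0.01  5.81]
```

View pics/c3.png

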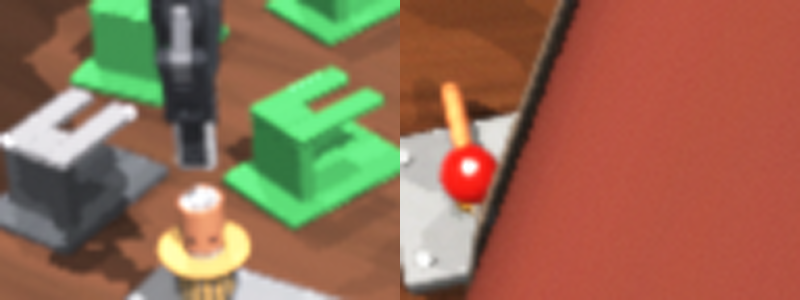

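The scene crop shows the closed fingers directly above the copper head at crop (200,195), with the empty fork to the left and a green one to the right. I descend now.

Call:
{"name": "carry_out", "arguments": {
  "travel": [
    [-0.05, 0, 2],
    [0, 0, 2],
    [0, 0, 1.5],
    [0, 0, 0.5],
    [0, 0, 0],
    [0, 0, 0]
  ],
  "rot": [
    [0, 0, 0],
    [0, 0, 0],
    [0, 0, 0],
    [0, 0, 0],
    [0, 0, 0],
    [0, 0, 0]
  ]
}}

```text
time_s: 13.7
tcp_pos: [0.5612, -0.135, 0.119]
tcp_rot: [1.426, 2.799, 0.0]
ft_force: [0.4, 0.1, -0.3]
width: 0.409
gripper_force: 0.0
```

Call:
{"name": "carry_out", "arguments": {
  "travel": [
    [0, 0, 0.3],
    [0, 0, 0.3],
    [0, 0, 0.2],
    [0, 0, 0.2],
    [0, 0, 0],
    [0, 0, 0]
  ],
  "rot": [
    [0, 0, 0],
    [0, 0, 0],
    [0, 0, 0],
    [0, 0, 0],
    [0, 0, 0],
    [0, 0, 0]
  ]
}}

```text
time_s: 14.2
tcp_pos: [0.5608, -0.1349, 0.1083]
tcp_rot: [-1.427, -2.799, 0.0]
ft_force: [-0.2, 0.1, -0.4]
width: 0.408
gripper_force: 0.0
```

Call:
{"name": "carry_out", "arguments": {
  "travel": [
    [0, 0, 0.2],
    [0, 0, 0.2],
    [0, 0, 0.2],
    [0, 0, 0],
    [0, 0, 0]
  ],
  "rot": [
    [0, 0, 0],
    [0, 0, 0],
    [0, 0, 0],
    [0, 0, 0],
    [0, 0, 0]
  ]
}}

```text
time_s: 14.62
tcp_pos: [0.5611, -0.135, 0.1026]
tcp_rot: [1.426, 2.798, 0.0]
ft_force: [0.0, -0.9, 4.4]
width: 0.411
gripper_force: 2.9
```

Call:
{"name": "carry_out", "arguments": {
  "travel": [
    [0, 0, 0.15],
    [0, 0, 0.15],
    [0, 0, 0],
    [0, 0, 0]
  ],
  "rot": [
    [0, 0, 0],
    [0, 0, 0],
    [0, 0, 0],
    [0, 0, 0]
  ]
}}

```text
time_s: 14.95
tcp_pos: [0.5611, -0.135, 0.0998]
tcp_rot: [1.426, 2.798, 0.0]
ft_force: [-1.3, 0.5, 8.6]
width: 0.41
gripper_force: 3.8
```

Call:
{"name": "carry_out", "arguments": {
  "travel": [
    [0, 0, 0.15],
    [0, 0, 0.15],
    [0, 0, 0],
    [0, 0, 0]
  ],
  "rot": [
    [0, 0, 0],
    [0, 0, 0],
    [0, 0, 0],
    [0, 0, 0]
  ]
}}

```text
time_s: 15.28
tcp_pos: [0.5612, -0.135, 0.0989]
tcp_rot: [1.426, 2.797, 0.0]
ft_force: [-9.1, 4.4, 30.8]
width: 0.411
gripper_force: 15.4
```

Call:
{"name": "carry_out", "arguments": {
  "travel": [
    [0, 0, 0.1],
    [0, 0, 0.1],
    [0, 0, 0],
    [0, 0, 0]
  ],
  "rot": [
    [0, 0, 0],
    [0, 0, 0],
    [0, 0, 0],
    [0, 0, 0]
  ]
}}

```text
time_s: 15.62
tcp_pos: [0.5613, -0.135, 0.0987]
tcp_rot: [1.425, 2.796, 0.0]
ft_force: [-16.1, 5.2, 50.8]
width: 0.413
gripper_force: 25.5
```

```bash
python3 - <<'E'
from m import *
a=snapshot("scene")
save(a,"c4.png",(180,160,244,208),6)
for f in (tip_of,): print([(x["pixel"],x["conf"]) for x in f("scene","head_shoulder")])
E
```

```text
[]
```

View pics/c4.png

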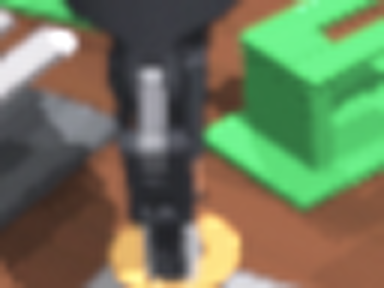

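The crop shows both fingertips on the brass collar, and the force rise marks the sleeve's stop. I raise to the grip height, close and pull.

Call:
{"name": "carry_out", "arguments": {
  "travel": [
    [0, 0, -0.5],
    [0, 0, -0.5],
    [0, 0, -0.5],
    [0, 0, -0.5],
    [0, 0, -0.4],
    [0, 0, 0],
    [0, 0, 0]
  ],
  "rot": [
    [0, 0, 0],
    [0, 0, 0],
    [0, 0, 0],
    [0, 0, 0],
    [0, 0, 0],
    [0, 0, 0],
    [0, 0, 0]
  ]
}}

```text
time_s: 16.3
tcp_pos: [0.5609, -0.1349, 0.1182]
tcp_rot: [1.427, 2.799, 0.0]
ft_force: [-1.2, 0.4, -0.2]
width: 0.411
gripper_force: 0.0
```

Call:
{"name": "carry_out", "arguments": {
  "travel": [
    [0, 0, 0],
    [0, 0, 0],
    [0, 0, 0],
    [0, 0, 0],
    [0, 0, 0]
  ],
  "rot": [
    [0, 0, 0],
    [0, 0, 0],
    [0, 0, 0],
    [0, 0, 0],
    [0, 0, 0]
  ],
  "fingers": 1.8
}}

```text
time_s: 16.72
tcp_pos: [0.5612, -0.1348, 0.1182]
tcp_rot: [1.426, 2.799, 0.001]
ft_force: [3.0, 1.5, -1.6]
width: 0.286
gripper_force: 58.7
```

```bash
python3 st.py
```

```text
t 16.7167 q [-0.363  0.497 -0.223  0.85   0.     0.58 ] tcp [ 0.5612 -0.1348  0.1182] yaw 126.0 zax [ 0.001  0.    -1.   ] F [ 3.   1.5 -1.6] T [ 0.36 -0.86  0.05] w 0.286 58.67228865623474
```

Call:
{"name": "carry_out", "arguments": {
  "travel": [
    [0, 0, -0.4],
    [0, 0, -0.6],
    [0, 0, -0.8],
    [0, 0, -1],
    [0, 0, -1.5],
    [0, 0, -1.5],
    [0, 0, -1.2],
    [0, 0, 0],
    [0, 0, 0]
  ],
  "rot": [
    [0, 0, 0],
    [0, 0, 0],
    [0, 0, 0],
    [0, 0, 0],
    [0, 0, 0],
    [0, 0, 0],
    [0, 0, 0],
    [0, 0, 0],
    [0, 0, 0]
  ]
}}

```text
time_s: 17.47
tcp_pos: [0.561, -0.1351, 0.1891]
tcp_rot: [1.426, 2.798, -0.0]
ft_force: [-0.6, -0.0, -2.8]
width: 0.292
gripper_force: 59.2
```

```bash
python3 st.py .4738 -.3122 .188; python3 - <<'E'
from m import *
a=snapshot("scene")
save(a,"c5.png",(150,130,250,210),6)
E
```

```text
t 17.4667 q [-0.363  0.432 -0.127  1.011 -0.     0.58 ] tcp [ 0.561  -0.1351  0.1891] yaw 126.0 zax [ 0.001 -0.001 -1.   ] F [-0.6 -0.  -2.8] T [-0.   -0.01  0.01] w 0.292 59.19281601905823
cm [ -9.21 -17.46   0.11]
```

View pics/c5.png

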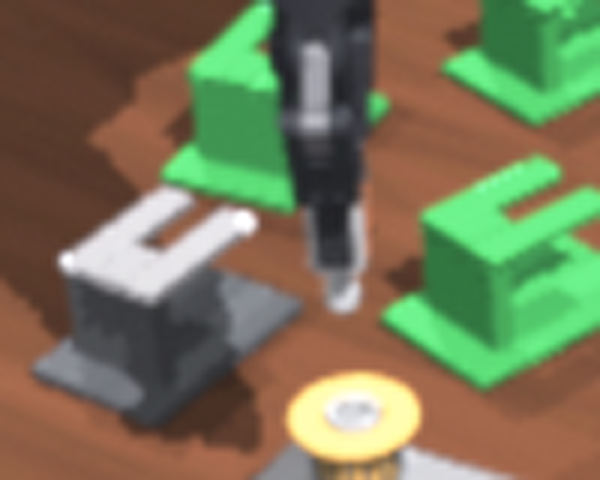

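The crop shows the head in the fingers at (340,290), clear of the coupling. The sleeve is up with its empty socket at (354,412). The clearance in the slot is ±2 mm, so I'll fit the fork outline in both initial views.

```bash
cat > fit.py <<'E'
from h import *
from scipy.optimize import minimize
def run(roi,x0,views):
    M=[]
    for cam,f in views:
        s=snapshot(cam); im=cv2.imread("pics/"+f); K=np.array(s["intrinsics"]);P=np.linalg.inv(np.array(s["pose"]))
        hsv=cv2.cvtColor(im,cv2.COLOR_BGR2HSV); m=cv2.inRange(hsv,(0,0,185),(180,60,255))
        x,y,x1,y1=[int(v*800/512) for v in roi[cam]]; z=np.zeros_like(m); z[y:y1,x:x1]=m[y:y1,x:x1]
        M.append((K,P,z>0))
    def rend(p,K,P,shape):
        x,y,a,b=p; F=np.array([[-30,-27],[-30,-9],[16,-9],[16,9],[-30,9],[-30,27],[b*1000,27],[b*1000,-27]])/1000
        c,s=np.cos(a),np.sin(a); out=np.zeros(shape,np.uint8)
        for z in np.linspace(.0545,.06,5):
            w=np.c_[x+c*F[:,0]-s*F[:,1],y+s*F[:,0]+c*F[:,1],np.full(8,z)]
            q=w@P[:3,:3].T+P[:3,3]; u=K[0,0]*q[:,0]/-q[:,2]+K[0,2]; v=K[1,1]*-q[:,1]/-q[:,2]+K[1,2]
            uv=(np.c_[u,v]+.5)*800/512-.5
            t=np.zeros(shape,np.uint8); cv2.fillPoly(t,[np.round(uv*16).astype(np.int32)],1,shift=4); out|=t
        return out>0
    def cost(p): 
        return sum(1-(lambda r:(r&m).sum()/(r|m).sum())(rend(p,K,P,m.shape)) for K,P,m in M)
    best=min((minimize(cost,np.array(x0)+d,method="Nelder-Mead",options=dict(initial_simplex=np.array([x0]*5)+d+np.vstack([np.zeros(4),np.diag([.004,.004,.08,.005])]),xatol=1e-5,fatol=1e-5)) for d in ([0,0,0,0],[.003,-.003,.05,0],[-.003,.003,-.05,0])),key=lambda r:r.fun)
    return best.x.round(4),round(best.fun,3)
roi={"scene":(155,152,200,185),"top":(345,180,390,220)}
x0=[.4738,-.3122,0.0,.026]
for v in ([("scene","s0.png"),("top","t0.png")],[("scene","s0.png")],[("top","t0.png")]): print(run(roi,x0,v))
E
python3 fit.py
```

```text
(array([ 0.4768, -0.3122,  0.0385,  0.0432]), np.float64(0.153))
(array([ 0.4765, -0.3147,  0.0282,  0.043 ]), np.float64(0.057))
(array([ 0.4772, -0.3123,  0.0386,  0.0444]), np.float64(0.042))
```

Call:
{"name": "carry_out", "arguments": {
  "travel": [
    [-1.57, -2.87, 0],
    [-1.57, -2.87, 0],
    [-1.57, -2.87, 0],
    [-1.57, -2.87, 0],
    [-1.57, -2.87, 0],
    [-1.59, -2.89, 0],
    [0, 0, 2],
    [0, 0, 2],
    [0, 0, 1.2],
    [0, 0, 0],
    [0, 0, 0],
    [0, 0, 0]
  ],
  "rot": [
    [0, 0, 0],
    [0, 0, 0],
    [0, 0, 0],
    [0, 0, 0],
    [0, 0, 0],
    [0, 0, 0],
    [0, 0, 0],
    [0, 0, 0],
    [0, 0, 0],
    [0, 0, 0],
    [0, 0, 0],
    [0, 0, 0]
  ]
}}

```text
time_s: 18.72
tcp_pos: [0.4772, -0.3127, 0.1369]
tcp_rot: [1.426, 2.799, -0.0]
ft_force: [0.7, 0.0, -1.3]
width: 0.287
gripper_force: 59.3
```

```bash
python3 st.py .477 -.3128 .086; python3 - <<'E'
from m import *
a=snapshot("scene");b=snapshot("top")
def cr(s,c): return cv2.resize(s["img"][c[1]:c[3],c[0]:c[2],::-1],(400,300),interpolation=cv2.INTER_CUBIC)
cv2.imwrite("pics/c6.png",np.hstack([cr(a,(148,140,212,188)),cr(b,(335,175,399,223))]))
E
```

```text
t 18.7167 q [-0.708  0.467 -0.219  0.884 -0.     0.234] tcp [ 0.4772 -0.3127  0.1369] yaw 126.0 zax [ 0. -0. -1.] F [ 0.7  0.  -1.3] T [-0.   -0.06 -0.02] w 0.287 59.323301911354065
cm [ 0.01 -0.02  5.09]
```

View pics/c6.png

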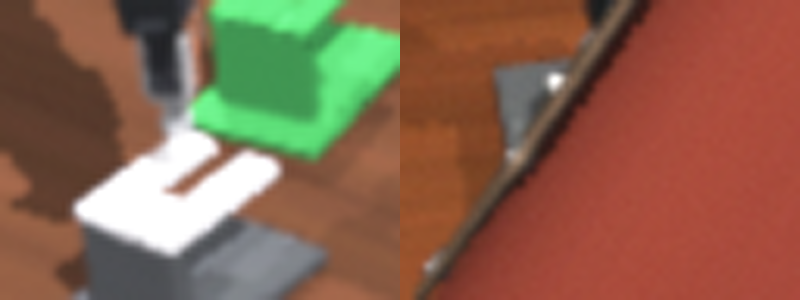

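The crop shows the tail above the fork at (178,150) in the scene view; the arm covers the top view. I lower gently, watching the force.

Call:
{"name": "carry_out", "arguments": {
  "travel": [
    [0, 0, 1.2],
    [0, 0, 0.8],
    [0, 0, 0.5],
    [0, 0, 0.4],
    [0, 0, 0],
    [0, 0, 0]
  ],
  "rot": [
    [0, 0, 0],
    [0, 0, 0],
    [0, 0, 0],
    [0, 0, 0],
    [0, 0, 0],
    [0, 0, 0]
  ]
}}

```text
time_s: 19.32
tcp_pos: [0.4768, -0.3125, 0.1073]
tcp_rot: [-1.426, -2.799, -0.0]
ft_force: [-0.1, 0.1, -0.7]
width: 0.281
gripper_force: 59.3
```

```bash
python3 st.py
```

```text
t 19.3167 q [-0.708  0.498 -0.256  0.818  0.     0.234] tcp [ 0.4768 -0.3125  0.1073] yaw 126.0 zax [-0.  0. -1.] F [-0.1  0.1 -0.7] T [-0.02 -0.02 -0.06] w 0.281 59.32312309741974
```

Call:
{"name": "carry_out", "arguments": {
  "travel": [
    [0, 0, 0.5],
    [0, 0, 0.5],
    [0, 0, 0.4],
    [0, 0, 0.3],
    [0, 0, 0],
    [0, 0, 0]
  ],
  "rot": [
    [0, 0, 0],
    [0, 0, 0],
    [0, 0, 0],
    [0, 0, 0],
    [0, 0, 0],
    [0, 0, 0]
  ]
}}

```text
time_s: 19.82
tcp_pos: [0.4767, -0.3125, 0.09]
tcp_rot: [-1.426, -2.799, -0.0]
ft_force: [0.7, -0.2, -0.3]
width: 0.286
gripper_force: 59.3
```

Call:
{"name": "carry_out", "arguments": {
  "travel": [
    [0, 0, 0.2],
    [0, 0, 0.1],
    [0, 0, 0],
    [0, 0, 0]
  ],
  "rot": [
    [0, 0, 0],
    [0, 0, 0],
    [0, 0, 0],
    [0, 0, 0]
  ]
}}

```text
time_s: 20.15
tcp_pos: [0.4768, -0.3126, 0.0873]
tcp_rot: [-1.427, -2.799, -0.0]
ft_force: [0.2, 0.8, -1.8]
width: 0.29
gripper_force: 59.3
```

Call:
{"name": "carry_out", "arguments": {
  "travel": [
    [0, 0, 0.1],
    [0, 0, 0.1],
    [0, 0, 0],
    [0, 0, 0]
  ],
  "rot": [
    [0, 0, 0],
    [0, 0, 0],
    [0, 0, 0],
    [0, 0, 0]
  ]
}}

```text
time_s: 20.48
tcp_pos: [0.477, -0.3127, 0.0864]
tcp_rot: [1.426, 2.798, -0.0]
ft_force: [-2.6, 2.0, 10.5]
width: 0.281
gripper_force: 60.7
```

Call:
{"name": "carry_out", "arguments": {
  "travel": [
    [0, 0, 0.1],
    [0, 0, 0],
    [0, 0, 0]
  ],
  "rot": [
    [0, 0, 0],
    [0, 0, 0],
    [0, 0, 0]
  ]
}}

```text
time_s: 20.73
tcp_pos: [0.4771, -0.3127, 0.0862]
tcp_rot: [1.426, 2.798, -0.001]
ft_force: [-4.8, 4.1, 21.2]
width: 0.282
gripper_force: 61.6
```

Call:
{"name": "carry_out", "arguments": {
  "travel": [
    [0, 0, -0.15],
    [0, 0, 0]
  ],
  "rot": [
    [0, 0, 0],
    [0, 0, 0]
  ]
}}

```text
time_s: 20.9
tcp_pos: [0.4771, -0.3128, 0.0865]
tcp_rot: [1.426, 2.798, -0.0]
ft_force: [-1.8, 0.1, 7.5]
width: 0.286
gripper_force: 59.5
```

Call:
{"name": "carry_out", "arguments": {
  "travel": [
    [0, 0, 0],
    [0, 0, 0],
    [0, 0, 0],
    [0, 0, 0],
    [0, 0, -0.5],
    [0, 0, -1],
    [0, 0, -2],
    [0, 0, -3],
    [0, 0, -3],
    [0, 0, -3],
    [0, 0, 0]
  ],
  "rot": [
    [0, 0, 0],
    [0, 0, 0],
    [0, 0, 0],
    [0, 0, 0],
    [0, 0, 0],
    [0, 0, 0],
    [0, 0, 0],
    [0, 0, 0],
    [0, 0, 0],
    [0, 0, 0],
    [0, 0, 0]
  ],
  "fingers": 5.5
}}

```text
time_s: 21.82
tcp_pos: [0.4791, -0.3145, 0.2176]
tcp_rot: [1.422, 2.791, -0.003]
ft_force: [1.3, -0.9, 1.0]
width: 0.64
gripper_force: 0.0
```

```bash
python3 st.py; python3 - <<'E'
from m import *
a=snapshot("scene");b=snapshot("top")
def cr(s,c): return cv2.resize(s["img"][c[1]:c[3],c[0]:c[2],::-1],(400,300),interpolation=cv2.INTER_CUBIC)
cv2.imwrite("pics/c7.png",np.hstack([cr(a,(140,135,300,255)),cr(b,(200,140,408,296))]))
E
```

```text
t 21.8167 q [-0.708  0.398 -0.101  1.062 -0.     0.234] tcp [ 0.4791 -0.3145  0.2176] yaw 126.0 zax [ 0.007 -0.006 -1.   ] F [ 1.3 -0.9  1. ] T [-0.02 -0.09 -0.04] w 0.64 0.0
```

View pics/c7.png

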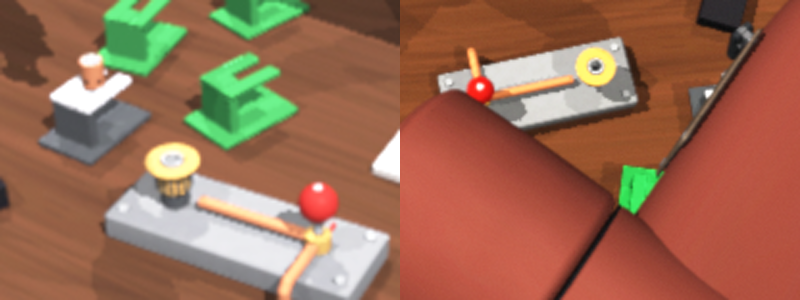

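The head hangs upright in the empty fork at crop (92,70), the sleeve is up at (172,160) and the knob is untouched at (318,202). I let the arm settle and hand in.

Call:
{"name": "carry_out", "arguments": {
  "travel": [
    [0, 0, 0],
    [0, 0, 0],
    [0, 0, 0],
    [0, 0, 0]
  ],
  "rot": [
    [0, 0, 0],
    [0, 0, 0],
    [0, 0, 0],
    [0, 0, 0]
  ]
}}

```text
time_s: 22.25
tcp_pos: [0.4764, -0.3123, 0.21]
tcp_rot: [-1.426, -2.798, -0.001]
ft_force: [0.1, 0.6, 0.6]
width: 0.644
gripper_force: 0.0
```

```bash
python3 -c "
from cell import sign_off
print(sign_off())"
```

```text
the job is handed in; nothing more can be done
None
```

I turned the gas off to its stop, released the copper head, hung it upright in the empty fork and handed the job in at about 22 s; sign-off returned no verdict, and the knob's shut position was judged by torque because the pointer stayed hidden.

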